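# Drive a dowel home with a spring punch

### The arm

A 7-joint arm with a two-finger parallel gripper is mounted at the origin on a cart in front of the work surface, level with it; the furniture and walls round the work are solid. World frame = base frame: x ahead of the robot, y to its left, z up, the work surface at z = 0. Lengths are in m, angles in rad, forces in N, time in s.
With the tool pointing down it reaches from about 0.425 to 0.875 m from the base axis. Payload 8.4 kg.
Tool frame: the origin (TCP) lies at the centre of the arm's flange, where the gripper is bolted on; the fingertips stand 182 mm ahead of it and the grasp point (between the pads) lies 164 mm ahead of it; z points along the fingers, x is the direction in which the jaws open and shut, and the axes are right-handed (so a half turn about z gives the same grasp; the last joint's range is limited). The gripper opens to 87 mm and grips with 3 to 60 N. Pads are 19 mm wide; open, the fingers measure 117 mm over their backs; the gripper's body (75 mm by 190 mm) begins 51 mm behind the grasp point.
Start: joints at [1.152, 0.333, 0.04, 1.465, -0.013, 1.343, -0.059], TCP at [0.204, -0.617, 0.405] pointing down, gripper open.
Joint ranges: [-2.58, 2.58], [-0.38, 2.09], [-1.3, 1.39], [0.25, 2.4], [-1.5, 4.64], [0.08, 2.09], [-2.65, 2.65]. Speed limits (rad/s): [2.22, 2.22, 2.79, 2.79, 3.14, 3.14, 3.14].

### API

Orientations are given as a 3x3 rotation matrix whose columns are the frame's x, y, z axes.
In Python, from workcell import sense, snapshot, get_calibration, hand_in gives the robot as it stands.
- The arm moves only by the tool apply_moves, never from a script. Its argument "series" is a list of rows, each a list of 7 numbers: the turn, a rotation vector about the tool's x, y, z in degrees, then the shift along the tool's x, y, z in cm, then the gripper's target within -1 to 1 (fully open at 1, half-way at 0, shut at -1). A call has 1 to 8 rows; each row is the pose to reach, as a shift and turn from the pose measured when the call began, along the tool's axes at that moment; what a row does not reach only later rows make up. A row lasts 1/8 s, in which the tool goes at most 62.5 mm and 10.7 degrees, less where a joint would pass 70% of its speed; a pose out of reach is approached as far as the arm can. A call with a gripper value outside its range is refused whole. The fingers move at their own pace and stop on an object; "grip_force" is the grip in N (left out, the last holds). Time passes only in rows, so rows that repeat a pose let the fingers close. It gives the time, the measured TCP pose, the force and the opening at its end, in the units of the state.
- sense(): the state, without advancing time (a new reading comes with each control period).
- snapshot(name): name is "scene" or "top" or "wrist"; returns the picture (420x560x3 uint8, red, green, blue); there is no depth.
- get_calibration(name): a dict with "fx", "fy", "cx", "cy" (pixels), "R" (3x3) and "t" (3): a world point X has camera coordinates R X + t. Camera axes: x right, y down, z forward; pixel columns grow to the right and rows downward; lengths in m; the calibration is good to about 2 mm. A picture is of the moment at which its call begins: read the wrist's pose just before it. get_calibration takes no time and is no camera call; for the wrist camera it gives the pose at the moment of the call.
- hand_in(): hands the job in, once; it reports no verdict.
The state is a dict: "clock": time; "q": joint angles; "qvel": joint speeds; "tau": joint torques, N m; "ee_pos": TCP position; "tool_rot": TCP orientation; "force": force on the tool from outside, world axes, zero at the start; "torque": the same for the moment, N m; "gripper_width": finger opening in m.
Only numpy, scipy, OpenCV 4.12 (cv2) and the standard library are available. Lean on these libraries where they do the work, as an engineer would, in place of code of your own. Each camera call takes 0.05 s, during which the arm holds its last target.

### The job

The locating pin of the aluminium sample holder still stands proud: drive it home, flush with the holder's face, with one shot of the spring punch that holds it. Draw the striker back gently by its upright grip post until its sear catches (somewhere before or at the soft rear buffer, which must not be crushed), let go of the post, then press the round trip button to fire. Do not push the pin with the hand, and leave the pot, the cup and the dish where they stand.

Things in the scene. Friction and masses are not known exactly. Their poses are not given: they have to be found in the camera images.
- spring_punch: Bench spring punch, fixed: steel base plate 375 x 110 x 12 mm, origin on the bench under the striker's line. x is the level driving direction (towards the sample holder; the striker is drawn along -x), z up. Grip post near the middle, grey sear housing (130 x 70 mm, top 70 mm above the bench) at the -x end, nest with the holder at the +x end. The striker's line is 50 mm above the bench.
- grip (a point): Middle of the upright grip post, a steel cylinder 16 mm across on the striker block, 100 mm above the bench; moves with the striker. It rises from the block's top (68 mm) to a flange 22 mm wide and 6 mm thick whose top is at 132 mm: free to grasp between 75 and 124 mm. All other parts of the punch are under 80 mm high, but for the button.
- striker: The striker with its grip post; axes as the punch, origin not on the post (use point grip). The sear catches when the post has come 1 to 2 mm past the catching point, and then holds the striker by itself: let forward, the striker stops there and the pull fades. Riding over the sear adds about 1 N. Let go before it has caught, the post flies forward and the shot is spoilt.
- draw (a joint): Draw of the striker in m: 0 at the start, resting on the proud pin; grows as it is drawn along -x; -0.014 when it has driven the pin flush. Spring pull 3 N at 0, rising by 0.08 N per mm to 5 to 8 N at the catch. The sear catches at a draw between 0.032 and 0.066, by a setting locked inside the housing that can neither be seen nor measured.
- buffer (a joint): Compression in m of the soft rear buffer inside the housing: 0 when not touched. The striker meets it 2 mm after the catching point, whatever the setting; it adds 2 N per mm to the pull. Compressed more than 5 mm (10 N over the spring's pull) it is crushed and the job spoilt. A steady pull of 11 to 14 N at the post is always on the buffer, past the sear, and safe.
- button_top (a point): Centre of the top of the round black trip button, 26 mm across, on the housing, 86 mm above the bench, 169 mm from the post's start along -x of the punch. Pressed straight down with 3 to 4 N it lets the sear go after about 8 mm and fires; hard stop at 13 mm; it springs back. Keep clear of the post, which flies along +x.
- pin_depth (a joint): How far the dowel pin (steel, 10 mm across) has been driven, in m: 0 at the start, standing 14 mm proud of the holder's face; 0.014 flush. It is a tight fit (7 N of friction): the resting striker does not move it, a full shot drives it home.
- dowel_pin: The dowel pin as a part; its pose is not that of its head. It lies along the striker's line, 50 mm above the bench, in front of point pin_hole; not to be touched by the hand.
- pin_hole (a point): Centre of the pin's hole in the face of the aluminium sample holder (block 40 x 62 x 62 mm, top 74 mm above the bench) held in the nest.
- pot: Bystander: specimen pot with a lid, 50 mm across, 64 mm high, standing loose near the punch; origin at the centre of its underside.
- cup: Bystander: small clear open sample cup, 35 mm across, 38 mm high, loose; origin at the centre of its underside.
- dish: Bystander: flat round petri dish, 58 mm across, 13 mm high, loose, on the robot's side of the punch; origin at the centre of its underside.

How it is judged:
By the outcome, as a careful person would: the job done as asked, in the order asked, and still so for the second after the job is handed in, with the robot touching nothing.
It also fails if it takes over 61 s, if anything falls off the work surface, if the arm or the gripper's body presses on something with over 40 N, if the wrist force passes 120 N, or if a joint passes its speed limit or range.

## Working session

There is one attempt and no reset: what is moved stays moved. The work goes in short steps, Python scripts to look and compute and a tool call to move; the robot and the scene stay as the last step left them, time stands still between calls to the robot, and variables do not carry over. Pictures are saved under pics/ and viewed, and the job is handed in when it is done.

Besides the shell and the picture viewer there is one more tool, called after "Call:" by a JSON object that holds its "method" and its "body". apply_moves: Moves the arm, as the interface text tells. Its arguments: {"type":"object","properties":{"series":{"type":"array","items":{"type":"array","items":{"type":"number"}}},"grip_force":{"type":"number"}},"required":["series"]}

```bash
mkdir -p pics; ls; python3 - <<'E'
from workcell import *
import cv2,numpy as np
s=sense();print(s['clock'],s['ee_pos'],np.round(s['tool_rot'],3).tolist(),s['force'],s['gripper_width'])
for n in ('scene','top'):
    cv2.imwrite(f'pics/{n}0.png',cv2.cvtColor(snapshot(n),cv2.COLOR_RGB2BGR))
    c=get_calibration(n);print(n,c)
E
```

```text
pics
0.0 [ 0.20426704 -0.61688094  0.40387281] [[0.314, -0.949, -0.001], [-0.949, -0.314, 0.001], [-0.002, 0.0, -1.0]] [-0.4503473   0.02265576  0.40972094] 0.08695588121009651
scene {'fx': 537.6919839734211, 'fy': 537.6919839734211, 'cx': 278.8557418458035, 'cy': 216.5730516929126, 'R': array([[-0.82614429, -0.56345441,  0.00217654],
       [-0.4033958 ,  0.5887585 , -0.70045361],
       [ 0.39339221, -0.57955376, -0.71369462]]), 't': array([0.505792  , 0.23778928, 0.74070545])}
top {'fx': 425.8839568744661, 'fy': 425.8839568744661, 'cx': 277.8715534450821, 'cy': 209.15123226098743, 'R': array([[ 1.04362831e-01, -9.94539238e-01, -3.22488069e-04],
       [-9.74098327e-01, -1.02152432e-01, -2.01735794e-01],
       [ 2.00601220e-01,  2.13678537e-02, -9.79439924e-01]]), 't': array([0.02202643, 0.56197541, 0.84098575])}
```

View pics/scene0.png

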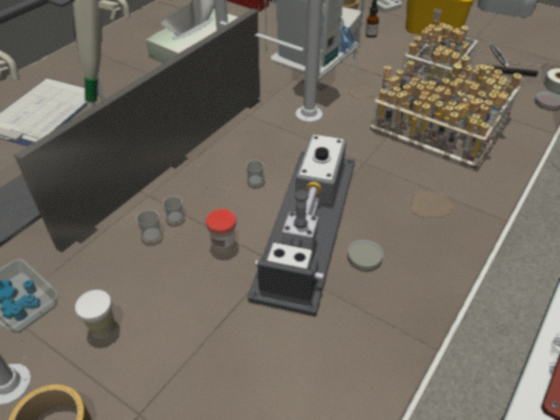

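View pics/top0.png

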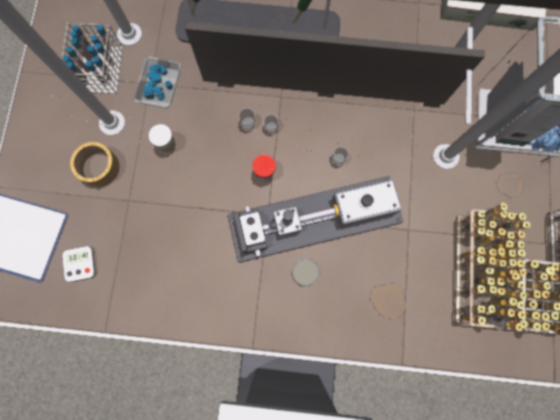

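```bash
python3 - <<'E'
import cv2
a=cv2.imread('pics/scene0.png')[120:310,190:400];b=cv2.imread('pics/top0.png')[140:290,220:420]
cv2.imwrite('pics/z1.png',cv2.resize(a,(663,600),interpolation=cv2.INTER_CUBIC));cv2.imwrite('pics/z2.png',cv2.resize(b,(800,600),interpolation=cv2.INTER_CUBIC))
E
```

```text
(no output)
```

View pics/z1.png

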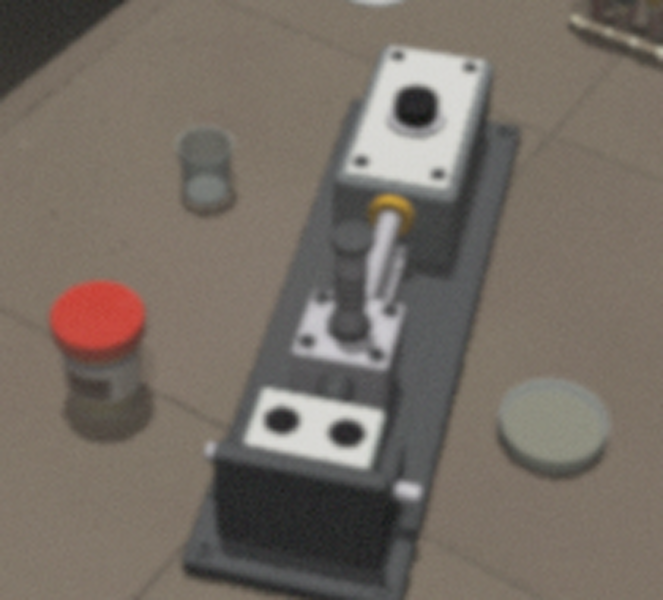

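View pics/z2.png

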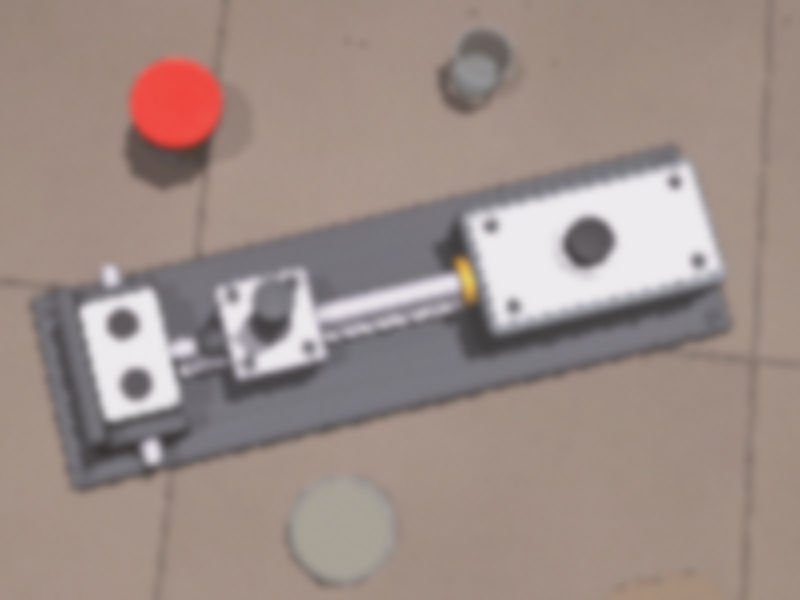

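```bash
cat > h.py <<'E'
import numpy as np
from workcell import *
def ray(n,u,v,z):
    c=get_calibration(n);d=c['R'].T@np.array([(u-c['cx'])/c['fx'],(v-c['cy'])/c['fy'],1]);o=-c['R'].T@c['t']
    return o+d*(z-o[2])/d[2]
E
python3 - <<'E'
from h import *
T=lambda x,y:(x/4+220-.4,y/4+140-.4); S=lambda x,y:(x/3.157+190-.3,y/3.157+120-.3)
P=lambda n,p,z:print(n,np.round(p,4))
def both(l,a,b,z):
    print(l,z,np.round(ray('top',*T(*a),z),4) if a else'',np.round(ray('scene',*S(*b),z),4) if b else '')
both('flange',(273,297),(352,234),.132)
both('button',(589,241),(417,102),.086)
both('pot',(176,102),(98,316),.064)
both('dish',(342,528),(554,420),.013)
both('cup',(483,55),(205,145),.038)
for p in [(465,215),(690,163),(724,276),(495,334)]: both('housing',p,None,.070)
for p in [(78,303),(152,288),(181,404),(108,421)]: both('holder',p,None,.074)
for p in [(35,298),(678,148),(728,328),(80,487)]: both('base',p,None,.012)
E
```

```text
flange 0.132 [0.5341 0.0588 0.132 ] [0.5315 0.0583 0.132 ]
button 0.086 [ 0.5891 -0.0994  0.086 ] [ 0.5855 -0.0974  0.086 ]
pot 0.064 [0.6477 0.1208 0.064 ] [0.6438 0.1223 0.064 ]
dish 0.013 [0.4354 0.009  0.013 ] [0.4316 0.0096 0.013 ]
cup 0.038 [ 0.7005 -0.0435  0.038 ] [ 0.6975 -0.0439  0.038 ]
housing 0.07 [ 0.6003 -0.037   0.07  ] 
housing 0.07 [ 0.6408 -0.1527  0.07  ] 
housing 0.07 [ 0.5818 -0.1734  0.07  ] 
housing 0.07 [ 0.5389 -0.0573  0.07  ] 
holder 0.074 [0.5319 0.1584 0.074 ] 
holder 0.074 [0.5437 0.1213 0.074 ] 
holder 0.074 [0.4853 0.0997 0.074 ] 
holder 0.074 [0.4728 0.1357 0.074 ] 
base 0.012 [0.5433 0.1893 0.012 ] 
base 0.012 [ 0.6665 -0.1599  0.012 ] 
base 0.012 [ 0.5665 -0.1926  0.012 ] 
base 0.012 [0.4426 0.1518 0.012 ]
```

Call:
{"method": "apply_moves", "body": {"series": [[0,0,0,-53.5,-52,0,1],[0,0,0,-53.5,-52,0,1],[0,0,0,-53.5,-52,0,1],[0,0,0,-53.5,-52,0,1],[0,0,0,-53.5,-52,0,1],[0,0,0,-53.5,-52,0,1],[0,0,0,-53.5,-52,0,1],[0,0,0,-53.5,-52,0,1]]}}

```text
clock: 1.1
ee_pos: [0.4227, -0.1651, 0.4046]
tool_rot: [[0.314, -0.949, -0.0], [-0.949, -0.314, 0.001], [-0.001, 0.0, -1.0]]
force: [0.5, -0.7, 0.4]
gripper_width: 0.087
```

```bash
python3 - <<'E'
from h import *
s=sense();R=s['tool_rot'];print(s['clock'],s['ee_pos'],R.round(4).tolist(),s['force'])
print(R.T@(np.array([.533,.0586,.404])-s['ee_pos'])*100, np.degrees(np.arctan2(R[1,0],R[0,0])))
E
```

```text
1.1 [ 0.42273643 -0.16513062  0.40464911] [[0.3141, -0.9494, -0.0004], [-0.9494, -0.3141, 0.001], [-0.0011, 0.0001, -1.0]] [ 0.49531419 -0.71360576  0.43020224]
[-17.77684248 -17.49616381   0.08247262] -71.6920157086348
```

Call:
{"method": "apply_moves", "body": {"series": [[0,0,-1.1,-17.7,-17.5,0,1],[0,0,-1.1,-17.7,-17.5,0,1],[0,0,-1.1,-17.7,-17.5,0,1],[0,0,-1.1,-17.7,-17.5,0,1],[0,0,-1.1,-17.7,-17.5,2,1],[0,0,-1.1,-17.7,-17.5,2,1]]}}

```text
clock: 1.85
ee_pos: [0.5328, 0.0581, 0.3832]
tool_rot: [[0.333, -0.943, -0.004], [-0.943, -0.333, 0.001], [-0.002, 0.003, -1.0]]
force: [0.1, -0.9, 0.1]
gripper_width: 0.0872
```

```bash
python3 - <<'E'
from h import *
import cv2
s=sense();R=s['tool_rot'];print(s['clock'],s['ee_pos'],R.round(4).tolist(),s['force'])
print(np.degrees(np.arctan2(R[1,0],R[0,0])))
c=get_calibration('wrist');print(c)
np.savez('w1.npz',**c)
cv2.imwrite('pics/w1.png',cv2.cvtColor(snapshot('wrist'),cv2.COLOR_RGB2BGR))
for n,p in [('flange',(.533,.0586,.132)),('base',(.533,.0586,.068))]:
    q=c['R']@np.array(p)+c['t'];print(n,c['fx']*q[0]/q[2]+c['cx'],c['fy']*q[1]/q[2]+c['cy'])
E
```

```text
1.85 [0.53279754 0.05812175 0.38320116] [[0.3334, -0.9428, -0.004], [-0.9428, -0.3334, 0.001], [-0.0023, 0.0034, -1.0]] [ 0.14001169 -0.906169    0.05193034]
-70.52440361130895
{'fx': 308.83764714175067, 'fy': 308.83764714175067, 'cx': 279.9303041347156, 'cy': 210.96251626403327, 'R': array([[ 3.33400377e-01, -9.42785092e-01, -6.77604243e-04],
       [-8.96894325e-01, -3.17393207e-01,  3.07964481e-01],
       [-2.90559388e-01, -1.02067735e-01, -9.51397614e-01]]), 't': array([-0.1216428 ,  0.46440844,  0.53113103])}
flange 280.8427543480866 221.58432278036926
base 280.70477277722426 199.54847404878004
```

View pics/w1.png

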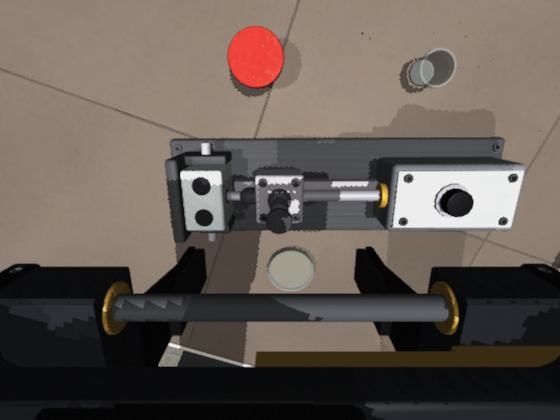

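```bash
python3 - <<'E'
import cv2
a=cv2.imread('pics/w1.png')[160:250,220:340]
cv2.imwrite('pics/z3.png',cv2.resize(a,(720,540),interpolation=cv2.INTER_CUBIC))
E
```

```text
(no output)
```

View pics/z3.png

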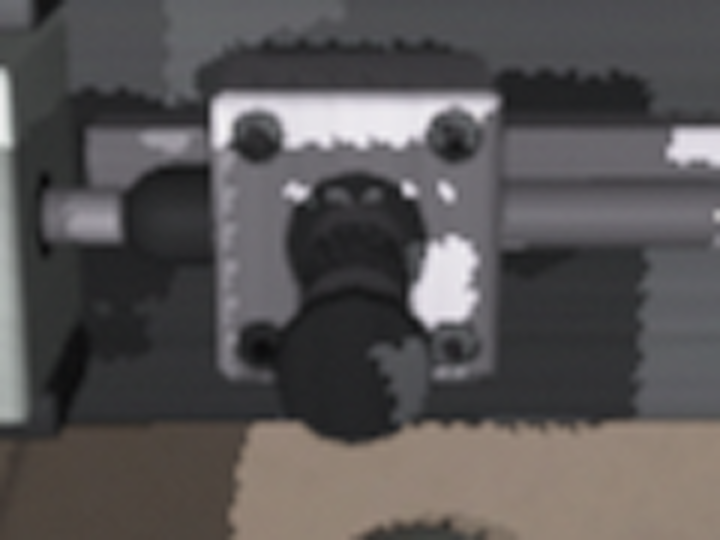

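Call:
{"method": "apply_moves", "body": {"series": [[0,0,0,0,-0.1,4,1],[0,0,0,0,-0.1,8,1],[0,0,0,0,-0.1,10.5,1],[0,0,0,0,-0.1,11.7,1],[0,0,0,0,-0.1,11.7,1]]}}

```text
clock: 2.52
ee_pos: [0.5337, 0.0572, 0.2675]
tool_rot: [[0.331, -0.944, -0.003], [-0.944, -0.331, 0.001], [-0.001, 0.002, -1.0]]
force: [0.4, 0.8, 0.1]
gripper_width: 0.0869
```

```bash
python3 - <<'E'
from h import *
import cv2
s=sense();R=s['tool_rot'];print(s['clock'],s['ee_pos'],R.round(4).tolist(),s['force'],R.T@s['force'])
print('grasp',s['ee_pos']+.164*R[:,2])
cv2.imwrite('pics/w2.png',cv2.cvtColor(snapshot('wrist'),cv2.COLOR_RGB2BGR))
E
```

```text
2.525 [0.53370341 0.05724898 0.26745932] [[0.3311, -0.9436, -0.0027], [-0.9436, -0.3311, 0.0005], [-0.0014, 0.0024, -1.0]] [0.35415718 0.77307117 0.13477644] [-0.61241701 -0.58979953 -0.13532534]
grasp [0.53325793 0.0573365  0.10345995]
```

View pics/w2.png

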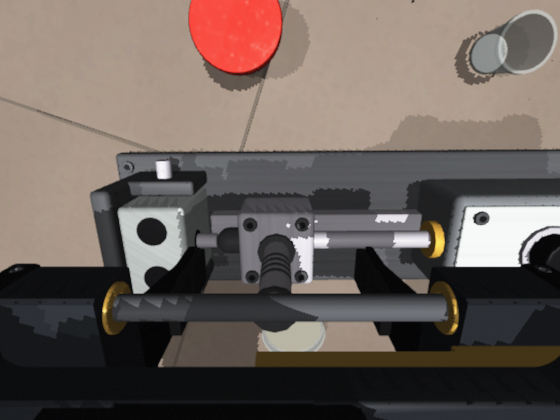

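Call:
{"method": "apply_moves", "body": {"series": [[0,0,0,0,0,0,-0.4],[0,0,0,0,0,0,-0.6],[0,0,0,0,0,0,-1],[0,0,0,0,0,0,-1],[0,0,0,0,0,0,-1],[0,0,0,0,0,0,-1],[0,0,0,0,0,0,-1],[0,0,0,0,0,0,-1]], "grip_force": 30}}

```text
clock: 3.58
ee_pos: [0.5338, 0.0581, 0.2681]
tool_rot: [[0.332, -0.943, -0.002], [-0.943, -0.332, 0.001], [-0.002, 0.001, -1.0]]
force: [-1.3, 3.0, 0.0]
gripper_width: 0.0199
```

```bash
cat > st.py <<'E'
from h import *
s=sense();R=s['tool_rot']
d=np.array([.332,-.943,0])
g=s['ee_pos']+.164*R[:,2]
print(s['clock'],'g',g.round(4),'along',round((g-[.533,.0596,0])@d*1000,2),'pull',round(-s['force']@d,2),'Ftool',(R.T@s['force']).round(2),'T',s['torque'].round(2),'w',round(s['gripper_width'],4),'yaw',np.degrees(np.arctan2(R[1,0],R[0,0])).round(2))
E
python3 st.py
```

```text
3.575 g [0.5335 0.0583 0.1041] along 1.44 pull 3.23 Ftool [-3.23  0.29 -0.04] T [ 0.5   0.2  -0.01] w 0.0199 yaw -70.62
```

Call:
{"method": "apply_moves", "body": {"series": [[0,0,0,0,0,0,-1],[0,0,0,0,0,0,-1],[0,0,0,0,0,0,-1],[0,0,0,0,0,0,-1]]}}

```text
clock: 4.08
ee_pos: [0.5338, 0.0581, 0.2681]
tool_rot: [[0.332, -0.943, -0.002], [-0.943, -0.332, 0.001], [-0.002, 0.001, -1.0]]
force: [-1.4, 2.8, 0.6]
gripper_width: 0.0203
```

```bash
python3 st.py
```

```text
4.075 g [0.5335 0.0583 0.1041] along 1.36 pull 3.07 Ftool [-3.07  0.39 -0.62] T [0.55 0.26 0.05] w 0.0203 yaw -70.62
```

```bash
python3 - <<'E'
from h import *
import cv2
cv2.imwrite('pics/w3.png',cv2.cvtColor(snapshot('wrist'),cv2.COLOR_RGB2BGR))
a=cv2.cvtColor(snapshot('scene'),cv2.COLOR_RGB2BGR)[120:310,190:400]
cv2.imwrite('pics/s3.png',cv2.resize(a,(663,600),interpolation=cv2.INTER_CUBIC))
E
```

```text
(no output)
```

View pics/w3.png

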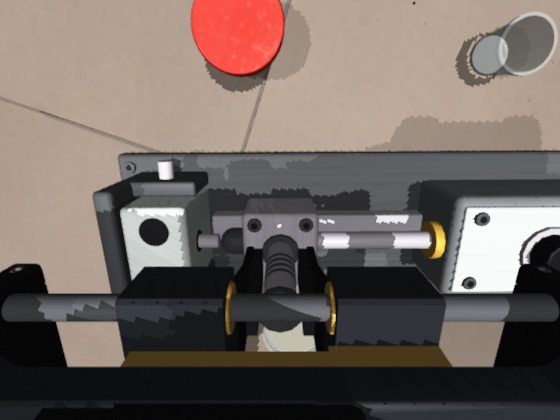

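View pics/s3.png

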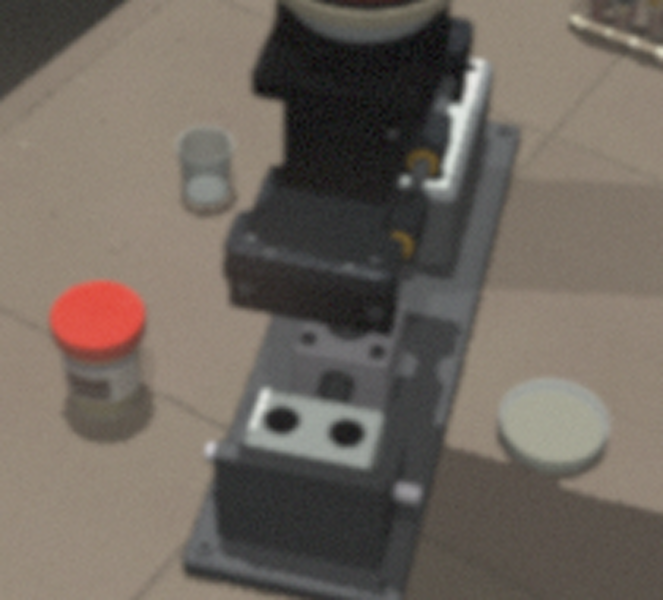

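Call:
{"method": "apply_moves", "body": {"series": [[0,0,0,0.3,0,0,-1],[0,0,0,0.7,0,0,-1],[0,0,0,1.1,0,0,-1],[0,0,0,1.5,0,0,-1],[0,0,0,1.9,0,0,-1],[0,0,0,2.2,0,0,-1],[0,0,0,2.5,0,0,-1],[0,0,0,2.5,0,0,-1]]}}

```text
clock: 5.18
ee_pos: [0.5423, 0.0344, 0.2681]
tool_rot: [[0.332, -0.943, -0.002], [-0.943, -0.332, 0.001], [-0.002, 0.001, -1.0]]
force: [-0.3, 4.7, 0.8]
gripper_width: 0.0204
```

```bash
python3 st.py
```

```text
5.175 g [0.542  0.0346 0.1041] along 26.57 pull 4.5 Ftool [-4.5  -1.3  -0.82] T [0.89 0.24 0.02] w 0.0204 yaw -70.63
```

Call:
{"method": "apply_moves", "body": {"series": [[0,0,0,0.2,0,0,-1],[0,0,0,0.4,0,0,-1],[0,0,0,0.5,0,0,-1],[0,0,0,0.5,0,0,-1]]}}

```text
clock: 5.68
ee_pos: [0.5439, 0.0298, 0.2681]
tool_rot: [[0.332, -0.943, -0.002], [-0.943, -0.332, 0.002], [-0.002, 0.001, -1.0]]
force: [-1.4, 4.1, 1.0]
gripper_width: 0.0201
```

```bash
cat >> st.py <<'E'
f=[];t=[]
for i in range(4):
    snapshot('top');q=sense();f.append(-q['force']@d);t.append(q['torque']@np.array([.943,.332,0])/.164)
print('avg pull',np.round(f,2),np.mean(f).round(2),'from torque',np.mean(t).round(2))
E
python3 st.py
```

```text
5.675 g [0.5436 0.0301 0.1041] along 31.34 pull 4.34 Ftool [-4.34 -0.02 -0.99] T [ 1.    0.22 -0.02] w 0.0201 yaw -70.62
avg pull [6.05 4.95 6.02 4.68] 5.42 from torque 5.73
```

Call:
{"method": "apply_moves", "body": {"series": [[0,0,0,0.15,0,0,-1],[0,0,0,0.3,0,0,-1],[0,0,0,0.3,0,0,-1]]}}

```text
clock: 6.25
ee_pos: [0.5448, 0.0273, 0.2681]
tool_rot: [[0.332, -0.943, -0.002], [-0.943, -0.332, 0.002], [-0.002, 0.001, -1.0]]
force: [-1.2, 5.0, 0.9]
gripper_width: 0.0203
```

```bash
python3 st.py
```

```text
6.25 g [0.5445 0.0276 0.1041] along 34.0 pull 5.1 Ftool [-5.11 -0.58 -0.93] T [ 1.05  0.25 -0.01] w 0.0203 yaw -70.6
avg pull [4.59 5.43 5.25 5.14] 5.1 from torque 6.14
```

Call:
{"method": "apply_moves", "body": {"series": [[0,0,0,0.15,0,0,-1],[0,0,0,0.3,0,0,-1],[0,0,0,0.3,0,0,-1]]}}

```text
clock: 6.82
ee_pos: [0.5456, 0.0252, 0.2681]
tool_rot: [[0.333, -0.943, -0.002], [-0.943, -0.333, 0.003], [-0.003, 0.001, -1.0]]
force: [-1.5, 5.6, 2.4]
gripper_width: 0.0203
```

```bash
python3 st.py
```

```text
6.825 g [0.5452 0.0256 0.1041] along 36.11 pull 5.78 Ftool [-5.79 -0.48 -2.42] T [ 1.25  0.4  -0.02] w 0.0203 yaw -70.55
avg pull [6.93 7.28 6.31 7.04] 6.89 from torque 7.95
```

Call:
{"method": "apply_moves", "body": {"series": [[0,0,0,0.1,0,0,-1],[0,0,0,0.2,0,0,-1],[0,0,0,0.2,0,0,-1]]}}

```text
clock: 7.4
ee_pos: [0.546, 0.0242, 0.2681]
tool_rot: [[0.334, -0.943, -0.003], [-0.943, -0.334, 0.003], [-0.004, 0.002, -1.0]]
force: [-2.3, 6.9, 1.6]
gripper_width: 0.0203
```

```bash
python3 st.py
```

```text
7.4 g [0.5455 0.0247 0.1041] along 37.05 pull 7.26 Ftool [-7.26 -0.1  -1.6 ] T [ 1.32  0.51 -0.03] w 0.0203 yaw -70.5
avg pull [7.07 7.15 7.79 8.45] 7.62 from torque 8.45
```

Call:
{"method": "apply_moves", "body": {"series": [[0,0,0,0.15,0,0,-1],[0,0,0,0.25,0,0,-1],[0,0,0,0.25,0,0,-1]]}}

```text
clock: 7.98
ee_pos: [0.5466, 0.0227, 0.2681]
tool_rot: [[0.335, -0.942, -0.003], [-0.942, -0.335, 0.004], [-0.005, 0.002, -1.0]]
force: [-2.7, 7.9, 2.1]
gripper_width: 0.0203
```

```bash
python3 st.py
```

```text
7.975 g [0.546  0.0234 0.1041] along 38.48 pull 8.32 Ftool [-8.34 -0.04 -2.1 ] T [ 1.39  0.47 -0.08] w 0.0203 yaw -70.45
avg pull [6.28 7.84 7.93 7.86] 7.48 from torque 8.75
```

Call:
{"method": "apply_moves", "body": {"series": [[0,0,0,0.15,0,0,-1],[0,0,0,0.25,0,0,-1],[0,0,0,0.25,0,0,-1]]}}

```text
clock: 8.55
ee_pos: [0.5471, 0.0214, 0.2681]
tool_rot: [[0.336, -0.942, -0.004], [-0.942, -0.336, 0.005], [-0.006, 0.002, -1.0]]
force: [-3.4, 7.0, 2.5]
gripper_width: 0.0202
```

```bash
python3 st.py
```

```text
8.55 g [0.5465 0.0222 0.1041] along 39.75 pull 7.74 Ftool [-7.76  0.82 -2.48] T [ 1.32  0.52 -0.01] w 0.0202 yaw -70.38
avg pull [7.75 7.56 7.74 7.56] 7.65 from torque 8.88
```

```bash
python3 - <<'E'
from h import *
import cv2
s=sense();print(s['q'].round(3),s['tau'].round(2),s['force'],s['torque'])
cv2.imwrite('pics/w4.png',cv2.cvtColor(snapshot('wrist'),cv2.COLOR_RGB2BGR))
cv2.imwrite('pics/s4.png',cv2.cvtColor(snapshot('scene'),cv2.COLOR_RGB2BGR))
E
```

```text
[ 0.399  0.303 -0.597  1.848  0.188  1.052 -1.5  ] [ 4.010e+00 -5.221e+01 -1.820e+00 -3.586e+01  2.170e+00 -2.800e-01
  4.000e-02] [-2.88028031  7.00591315  1.95760542] [ 1.3142747   0.45087699 -0.08582815]
```

View pics/w4.png

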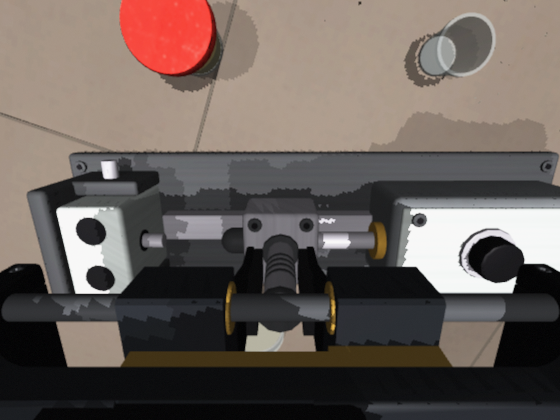

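View pics/s4.png

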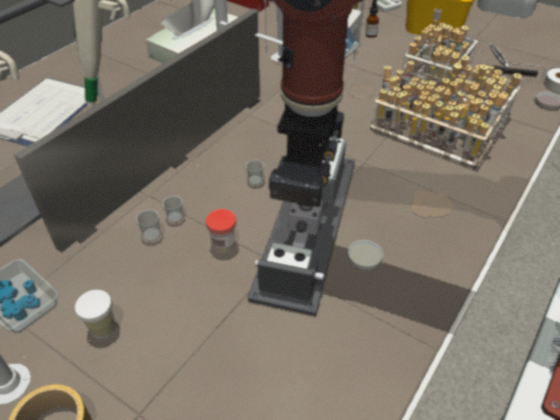

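Call:
{"method": "apply_moves", "body": {"series": [[0,0.2,0,0.1,0,0,-1],[0,0.3,0,0.2,0,0,-1],[0,0.3,0,0.2,0,0,-1]]}}

```text
clock: 9.22
ee_pos: [0.5475, 0.0204, 0.2681]
tool_rot: [[0.337, -0.942, -0.003], [-0.942, -0.337, 0.001], [-0.002, 0.002, -1.0]]
force: [-3.7, 7.9, 1.8]
gripper_width: 0.0202
```

```bash
echo "print('tilt',R[:,2].round(4))">>st.py; python3 st.py
```

```text
9.225 g [0.547  0.0206 0.1041] along 41.41 pull 8.64 Ftool [-8.65  0.81 -1.76] T [ 1.47  0.57 -0.04] w 0.0202 yaw -70.33
avg pull [8.29 8.42 8.43 6.4 ] 7.88 from torque 9.19
tilt [-0.0029  0.0011 -1.    ]
```

Call:
{"method": "apply_moves", "body": {"series": [[0,0,0,0.15,0,0,-1],[0,0,0,0.3,0,0,-1],[0,0,0,0.3,0,0,-1]]}}

```text
clock: 9.8
ee_pos: [0.5482, 0.0186, 0.2681]
tool_rot: [[0.338, -0.941, -0.004], [-0.941, -0.338, 0.002], [-0.003, 0.003, -1.0]]
force: [-2.6, 7.4, 1.5]
gripper_width: 0.0202
```

```bash
python3 st.py
```

```text
9.8 g [0.5476 0.019  0.1041] along 43.17 pull 7.89 Ftool [-7.9  -0.01 -1.48] T [ 1.45  0.5  -0.01] w 0.0202 yaw -70.27
avg pull [9.04 7.73 7.94 7.65] 8.09 from torque 9.23
tilt [-0.0036  0.0022 -1.    ]
```

Call:
{"method": "apply_moves", "body": {"series": [[0,0.2,0.3,0.15,0,0,-1],[0,0.2,0.3,0.25,0,0,-1],[0,0.2,0.3,0.25,0,0,-1]]}}

```text
clock: 10.38
ee_pos: [0.5487, 0.0173, 0.2681]
tool_rot: [[0.334, -0.943, -0.003], [-0.943, -0.334, -0.0], [-0.001, 0.003, -1.0]]
force: [-3.6, 7.9, 1.6]
gripper_width: 0.02
```

```bash
python3 st.py
```

```text
10.375 g [0.5482 0.0172 0.1041] along 45.01 pull 8.63 Ftool [-8.63  0.81 -1.6 ] T [ 1.38  0.6  -0.05] w 0.02 yaw -70.51
avg pull [8.16 8.   8.28 8.23] 8.16 from torque 9.34
tilt [-3.1e-03 -2.0e-04 -1.0e+00]
```

Call:
{"method": "apply_moves", "body": {"series": [[0,0,0,0.15,0,0,-1],[0,0,0,0.3,0,0,-1],[0,0,0,0.3,0,0,-1]]}}

```text
clock: 10.95
ee_pos: [0.5495, 0.0152, 0.2681]
tool_rot: [[0.334, -0.942, -0.004], [-0.942, -0.334, 0.0], [-0.002, 0.003, -1.0]]
force: [-1.9, 6.1, 1.1]
gripper_width: 0.0204
```

```bash
python3 st.py
```

```text
10.95 g [0.5489 0.0152 0.1041] along 47.11 pull 6.37 Ftool [-6.37 -0.25 -1.08] T [ 1.3   0.48 -0.05] w 0.0204 yaw -70.46
avg pull [7.08 8.07 6.78 7.24] 7.29 from torque 8.31
tilt [-3.6e-03  5.0e-04 -1.0e+00]
```

Call:
{"method": "apply_moves", "body": {"series": [[0,0,0,0.1,0,0,-1],[0,0,0,0.25,0,0,-1],[0,0,0,0.25,0,0,-1]]}}

```text
clock: 11.52
ee_pos: [0.5501, 0.0136, 0.2681]
tool_rot: [[0.335, -0.942, -0.004], [-0.942, -0.335, 0.001], [-0.003, 0.004, -1.0]]
force: [-1.8, 5.3, 2.4]
gripper_width: 0.0206
```

```bash
python3 st.py
```

```text
11.525 g [0.5494 0.0138 0.1041] along 48.66 pull 5.61 Ftool [-5.62 -0.03 -2.4 ] T [ 1.26  0.5  -0.01] w 0.0206 yaw -70.42
avg pull [7.13 6.82 7.34 7.09] 7.09 from torque 8.21
tilt [-0.0042  0.0012 -1.    ]
```

Call:
{"method": "apply_moves", "body": {"series": [[0,0,0,0.15,0,0,-1],[0,0,0,0.25,0,0,-1],[0,0,0,0.25,0,0,-1]]}}

```text
clock: 12.1
ee_pos: [0.5507, 0.0121, 0.2681]
tool_rot: [[0.336, -0.942, -0.005], [-0.942, -0.336, 0.002], [-0.004, 0.004, -1.0]]
force: [-4.2, 7.4, 2.8]
gripper_width: 0.0202
```

```bash
python3 st.py
```

```text
12.1 g [0.5499 0.0124 0.1041] along 50.11 pull 8.4 Ftool [-8.42  1.42 -2.79] T [ 1.31  0.42 -0.12] w 0.0202 yaw -70.37
avg pull [7.32 7.61 7.1  7.43] 7.36 from torque 8.58
tilt [-0.0048  0.002  -1.    ]
```

Call:
{"method": "apply_moves", "body": {"series": [[0,0.2,0.1,0.15,0,0,-1],[0,0.2,0.1,0.2,0,0,-1],[0,0.2,0.1,0.2,0,0,-1]]}}

```text
clock: 12.68
ee_pos: [0.5511, 0.0111, 0.2681]
tool_rot: [[0.335, -0.942, -0.004], [-0.942, -0.335, -0.0], [-0.001, 0.004, -1.0]]
force: [-2.1, 7.2, 2.4]
gripper_width: 0.0204
```

```bash
python3 st.py
```

```text
12.675 g [0.5504 0.011  0.1041] along 51.6 pull 7.5 Ftool [-7.5  -0.4  -2.35] T [ 1.33  0.52 -0.08] w 0.0204 yaw -70.42
avg pull [7.57 6.66 7.57 7.26] 7.27 from torque 8.73
tilt [-4.2e-03 -4.0e-04 -1.0e+00]
```

Call:
{"method": "apply_moves", "body": {"series": [[0,0,0,0.15,0,0,-1],[0,0,0,0.3,0,0,-1],[0,0,0,0.3,0,0,-1]]}}

```text
clock: 13.25
ee_pos: [0.5519, 0.0089, 0.2681]
tool_rot: [[0.336, -0.942, -0.005], [-0.942, -0.336, 0.0], [-0.002, 0.004, -1.0]]
force: [-1.7, 6.6, 1.6]
gripper_width: 0.0202
```

```bash
python3 st.py
```

```text
13.25 g [0.5511 0.0089 0.1041] along 53.85 pull 6.81 Ftool [-6.81 -0.58 -1.58] T [1.14 0.34 0.01] w 0.0202 yaw -70.38
avg pull [6.87 7.32 6.97 6.6 ] 6.94 from torque 7.56
tilt [-4.6e-03  1.0e-04 -1.0e+00]
```

Call:
{"method": "apply_moves", "body": {"series": [[0,0,0,0.15,0,0,-1],[0,0,0,0.25,0,0,-1],[0,0,0,0.25,0,0,-1]]}}

```text
clock: 13.82
ee_pos: [0.5525, 0.0072, 0.2681]
tool_rot: [[0.336, -0.942, -0.005], [-0.942, -0.336, 0.001], [-0.003, 0.005, -1.0]]
force: [-2.3, 6.5, 1.1]
gripper_width: 0.0204
```

```bash
python3 st.py
```

```text
13.825 g [0.5517 0.0074 0.1041] along 55.45 pull 6.91 Ftool [-6.92  0.03 -1.05] T [ 1.19  0.43 -0.  ] w 0.0204 yaw -70.34
avg pull [6.92 6.58 7.23 6.53] 6.81 from torque 8.12
tilt [-5.1e-03  8.0e-04 -1.0e+00]
```

Call:
{"method": "apply_moves", "body": {"series": [[0,0,0,0.15,0,0,-1],[0,0,0,0.25,0,0,-1],[0,0,0,0.25,0,0,-1]]}}

```text
clock: 14.4
ee_pos: [0.5531, 0.0057, 0.2681]
tool_rot: [[0.337, -0.941, -0.006], [-0.941, -0.337, 0.002], [-0.004, 0.005, -1.0]]
force: [-2.3, 7.5, 2.1]
gripper_width: 0.0201
```

```bash
python3 st.py
```

```text
14.4 g [0.5522 0.006  0.1041] along 56.91 pull 7.84 Ftool [-7.84 -0.41 -2.05] T [ 1.35  0.45 -0.03] w 0.0201 yaw -70.29
avg pull [8.16 6.76 7.18 7.73] 7.46 from torque 8.46
tilt [-0.0057  0.0017 -1.    ]
```

Call:
{"method": "apply_moves", "body": {"series": [[0,0.2,0.2,0.15,0,0,-1],[0,0.2,0.2,0.2,0,0,-1],[0,0.2,0.2,0.2,0,0,-1]]}}

```text
clock: 14.98
ee_pos: [0.5534, 0.0051, 0.2681]
tool_rot: [[0.335, -0.942, -0.005], [-0.942, -0.335, -0.0], [-0.001, 0.005, -1.0]]
force: [-3.6, 9.0, 2.6]
gripper_width: 0.0203
```

```bash
python3 st.py
```

```text
14.975 g [0.5525 0.005  0.1041] along 57.94 pull 9.68 Ftool [-9.69  0.36 -2.56] T [ 1.62  0.7  -0.07] w 0.0203 yaw -70.42
avg pull [9.13 9.05 9.09 8.86] 9.03 from torque 10.41
tilt [-5.5e-03 -4.0e-04 -1.0e+00]
```

Call:
{"method": "apply_moves", "body": {"series": [[0,0,0,0.1,0,0,-1],[0,0,0,0.2,0,0,-1],[0,0,0,0.2,0,0,-1]]}}

```text
clock: 15.55
ee_pos: [0.5537, 0.0045, 0.2681]
tool_rot: [[0.336, -0.942, -0.007], [-0.942, -0.336, 0.001], [-0.003, 0.006, -1.0]]
force: [-3.5, 9.2, 2.5]
gripper_width: 0.0205
```

```bash
python3 st.py
```

```text
15.55 g [0.5526 0.0047 0.1041] along 58.28 pull 9.81 Ftool [-9.82  0.18 -2.49] T [ 1.66  0.68 -0.08] w 0.0205 yaw -70.35
avg pull [10.22  9.75  9.45 10.33] 9.94 from torque 10.94
tilt [-0.0065  0.001  -1.    ]
```

Call:
{"method": "apply_moves", "body": {"series": [[0,0,0,0.1,0,0,-1],[0,0,0,0.25,0,0,-1],[0,0,0,0.25,0,0,-1]]}}

```text
clock: 16.12
ee_pos: [0.554, 0.0038, 0.2681]
tool_rot: [[0.338, -0.941, -0.008], [-0.941, -0.338, 0.003], [-0.005, 0.006, -1.0]]
force: [-4.1, 8.9, 3.7]
gripper_width: 0.0206
```

```bash
python3 st.py
```

```text
16.125 g [0.5528 0.0043 0.1041] along 58.75 pull 9.78 Ftool [-9.81  0.85 -3.65] T [ 1.82  0.78 -0.1 ] w 0.0206 yaw -70.26
avg pull [10.37 10.86 11.1  10.04] 10.59 from torque 11.9
tilt [-0.0077  0.0027 -1.    ]
```

Call:
{"method": "apply_moves", "body": {"series": [[0,0.2,0.2,0.1,0,0,-1],[0,0.3,0.2,0.25,0,0,-1],[0,0.3,0.2,0.25,0,0,-1]]}}

```text
clock: 16.7
ee_pos: [0.5543, 0.0035, 0.2681]
tool_rot: [[0.336, -0.942, -0.008], [-0.942, -0.336, -0.0], [-0.002, 0.007, -1.0]]
force: [-4.8, 9.5, 3.6]
gripper_width: 0.0199
```

```bash
python3 st.py
```

```text
16.7 g [0.5531 0.0034 0.1041] along 59.64 pull 10.54 Ftool [-10.56   1.39  -3.61] T [ 2.08  0.94 -0.08] w 0.0199 yaw -70.34
avg pull [11.82 11.7  11.62 12.33] 11.87 from torque 13.94
tilt [-7.5e-03 -3.0e-04 -1.0e+00]
```

Call:
{"method": "apply_moves", "body": {"series": [[0,0,0,-0.1,0,0,-1],[0,0,0,-0.2,0,0,-1],[0,0,0,-0.2,0,0,-1]]}}

```text
clock: 17.27
ee_pos: [0.5533, 0.0064, 0.2681]
tool_rot: [[0.337, -0.941, -0.008], [-0.941, -0.337, 0.001], [-0.003, 0.008, -1.0]]
force: [-2.5, 7.0, 1.6]
gripper_width: 0.0202
```

```bash
python3 st.py
```

```text
17.275 g [0.5519 0.0065 0.1041] along 56.38 pull 7.4 Ftool [-7.4  -0.01 -1.59] T [ 1.35  0.49 -0.08] w 0.0202 yaw -70.28
avg pull [7.22 8.36 8.24 7.86] 7.92 from torque 8.79
tilt [-8.2e-03  5.0e-04 -1.0e+00]
```

Call:
{"method": "apply_moves", "body": {"series": [[0,0,0,-0.05,0,0,-1],[0,0,0,-0.1,0,0,-1],[0,0,0,-0.1,0,0,-1]]}}

```text
clock: 17.85
ee_pos: [0.5528, 0.0079, 0.2681]
tool_rot: [[0.338, -0.941, -0.009], [-0.941, -0.338, 0.001], [-0.004, 0.008, -1.0]]
force: [-1.5, 6.6, 1.1]
gripper_width: 0.02
```

```bash
python3 st.py
```

```text
17.85 g [0.5513 0.0081 0.1041] along 54.68 pull 6.69 Ftool [-6.69 -0.82 -1.04] T [ 1.16  0.41 -0.09] w 0.02 yaw -70.25
avg pull [5.66 7.35 6.02 6.77] 6.45 from torque 7.55
tilt [-0.0086  0.0011 -1.    ]
```

Call:
{"method": "apply_moves", "body": {"series": [[0,0,0,-0.05,0,0,-1],[0,0,0,-0.1,0,0,-1],[0,0,0,-0.1,0,0,-1]]}}

```text
clock: 18.42
ee_pos: [0.5526, 0.0082, 0.2681]
tool_rot: [[0.337, -0.941, -0.008], [-0.941, -0.337, 0.0], [-0.003, 0.008, -1.0]]
force: [0.4, 0.0, -0.2]
gripper_width: 0.0203
```

```bash
python3 st.py
```

```text
18.425 g [0.5512 0.0083 0.1042] along 54.42 pull -0.09 Ftool [ 0.09 -0.39  0.24] T [ 0.03 -0.24 -0.12] w 0.0203 yaw -70.28
avg pull [-0.28 -0.18 -0.96 -0.61] -0.51 from torque -1.13
tilt [-8.3e-03  5.0e-04 -1.0e+00]
```

Call:
{"method": "apply_moves", "body": {"series": [[0,0,0,0,0,0,-0.4],[0,0,0,0,0,0,0.2],[0,0,0,0,0,0,0.6],[0,0,0,0,0,0,0.6],[0,0,0,0,0,0,0.6],[0,0,0,0,0,-3,0.6],[0,0,0,0,0,-7,0.6],[0,0,0,0,0,-10,0.6]]}}

```text
clock: 19.62
ee_pos: [0.5535, 0.0084, 0.3698]
tool_rot: [[0.338, -0.941, -0.007], [-0.941, -0.338, 0.001], [-0.003, 0.007, -1.0]]
force: [-0.3, -0.5, -0.4]
gripper_width: 0.0691
```

```bash
python3 - <<'E'
from h import *
import cv2
s=sense();R=s['tool_rot'];print(s['clock'],s['ee_pos'],s['force'],s['gripper_width'],R.round(4).tolist())
c=get_calibration('wrist');np.savez('w5.npz',**c)
cv2.imwrite('pics/w5.png',cv2.cvtColor(snapshot('wrist'),cv2.COLOR_RGB2BGR))
for n,p in [('button est',(.5889,-.1000,.086)),]:
    q=c['R']@np.array(p)+c['t'];print(n,c['fx']*q[0]/q[2]+c['cx'],c['fy']*q[1]/q[2]+c['cy'])
E
```

```text
19.625 [0.55348    0.00840663 0.36981563] [-0.30552822 -0.49729356 -0.43975111] 0.06914864053059339 [[0.3376, -0.9413, -0.0073], [-0.9413, -0.3376, 0.0006], [-0.003, 0.0067, -1.0]]
button est 408.7481522659661 212.0394208063887
```

View pics/w5.png

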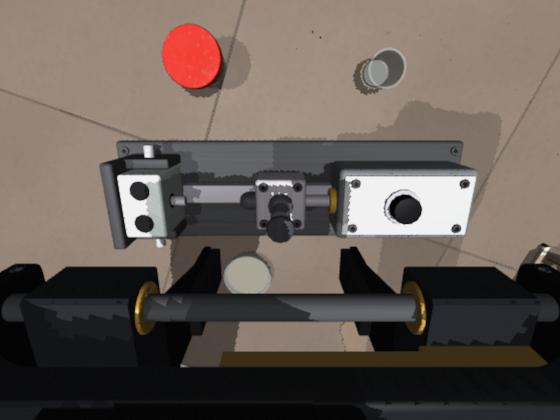

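```bash
python3 - <<'E'
import numpy as np
from h import *
c=np.load('w5.npz')
d=c['R'].T@np.array([(405-c['cx'])/c['fx'],(209-c['cy'])/c['fy'],1]);o=-c['R'].T@c['t']
p=o+d*(.086-o[2])/d[2];print(p)
b=(p+[.5873,-.0984,.086]+p+[.5889,-.1,.086])/4;print(b)
s=sense();R=s['tool_rot']
# target TCP so that tip at b with tool vertical
print(R.T@(np.array([b[0],b[1],.086+.02+.182])-s['ee_pos'])*100, R.T@[0,0,-1])
E
```

```text
[ 0.59033422 -0.09554189  0.086     ]
[ 0.58921711 -0.09737094  0.086     ]
[11.16813409  0.27532723  8.55056665] [ 0.00110275 -0.00229834  0.99999675]
```

Call:
{"method": "apply_moves", "body": {"series": [[0,0,0,5,0.1,0,0],[0,0,0,9,0.2,0,-1],[0,0,0,11.2,0.3,0,-1],[0,0,0,11.2,0.3,3,-1],[0,0,0,11.2,0.3,6,-1],[0,0,0,11.2,0.3,7.5,-1],[0,0,0,11.2,0.3,8,-1],[0,0,0,11.2,0.3,8,-1]]}}

```text
clock: 20.68
ee_pos: [0.5893, -0.0974, 0.2941]
tool_rot: [[0.338, -0.941, -0.002], [-0.941, -0.338, 0.0], [-0.001, 0.002, -1.0]]
force: [0.7, 0.1, -0.6]
gripper_width: 0.0024
```

```bash
python3 - <<'E'
from h import *
import cv2
s=sense();R=s['tool_rot'];print(s['clock'],'tip',s['ee_pos']+.182*R[:,2],s['force'],s['gripper_width'],R.round(4).tolist())
cv2.imwrite('pics/w6.png',cv2.cvtColor(snapshot('wrist'),cv2.COLOR_RGB2BGR))
a=cv2.cvtColor(snapshot('top'),cv2.COLOR_RGB2BGR)[140:290,220:420]
cv2.imwrite('pics/t6.png',cv2.resize(a,(800,600),interpolation=cv2.INTER_CUBIC))
E
```

```text
20.675 tip [ 0.58898399 -0.09737605  0.11205262] [ 0.68036783  0.12863668 -0.61021504] 0.002411747198949191 [[0.338, -0.9411, -0.002], [-0.9411, -0.338, 0.0003], [-0.001, 0.0018, -1.0]]
```

View pics/w6.png

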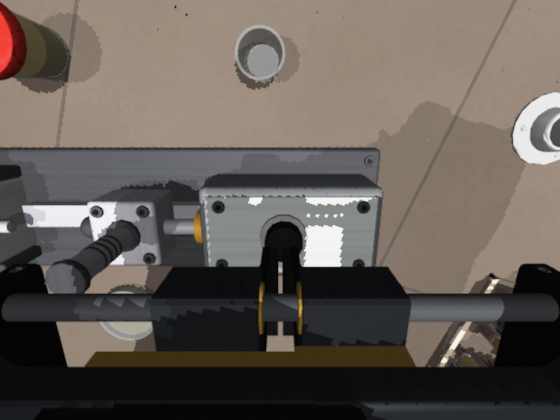

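View pics/t6.png

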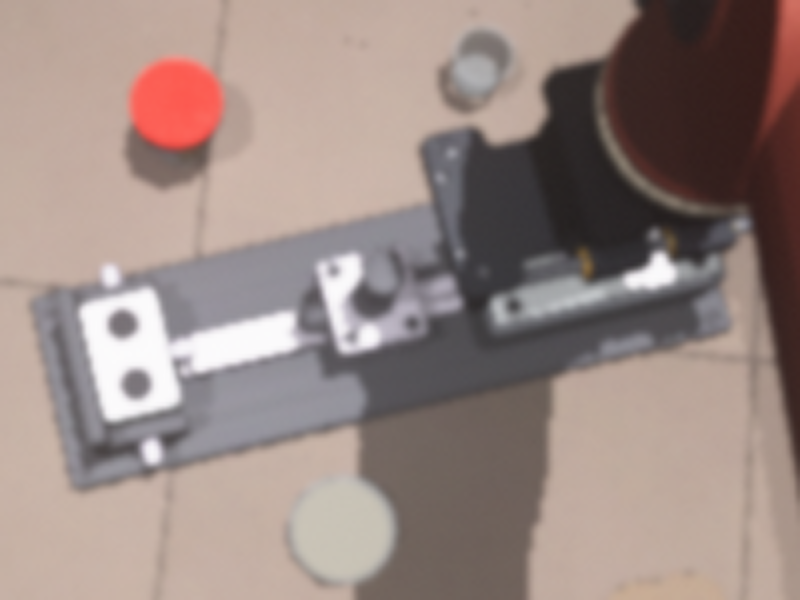

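Call:
{"method": "apply_moves", "body": {"series": [[0,0,0,0.3,0,1.5,-1],[0,0,0,0.3,0,2.4,-1],[0,0,0,0.3,0,2.8,-1],[0,0,0,0.3,0,3.2,-1],[0,0,0,0.3,0,3.5,-1],[0,0,0,0.3,0,3.65,-1],[0,0,0,0.3,0,3.65,-1]]}}

```text
clock: 21.65
ee_pos: [0.5905, -0.1004, 0.2582]
tool_rot: [[0.338, -0.941, -0.001], [-0.941, -0.338, -0.0], [-0.0, 0.001, -1.0]]
force: [-1.2, 0.0, 2.8]
gripper_width: 0.0007
```

```bash
python3 - <<'E'
from h import *
import cv2
s=sense();R=s['tool_rot'];print(s['clock'],'tip',s['ee_pos']+.182*R[:,2],s['force'],s['gripper_width'])
a=cv2.cvtColor(snapshot('top'),cv2.COLOR_RGB2BGR)[140:290,220:420]
cv2.imwrite('pics/t7.png',cv2.resize(a,(800,600),interpolation=cv2.INTER_CUBIC))
E
```

```text
21.65 tip [ 0.59029622 -0.10043792  0.07616389] [-1.19745331  0.0157756   2.76951251] 0.0006839546035471613
```

View pics/t7.png

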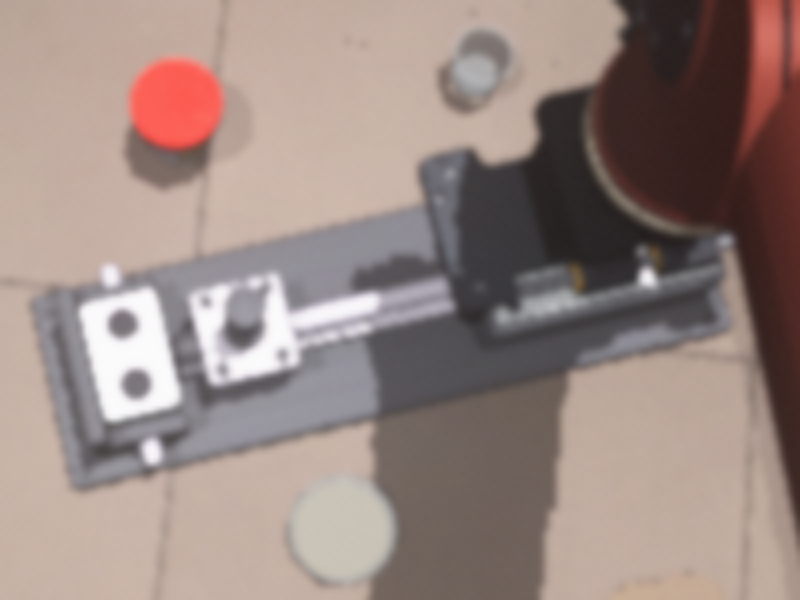

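Call:
{"method": "apply_moves", "body": {"series": [[0,0,0,0,0,-2,-1],[0,0,0,0,0,-6,-1],[0,0,0,0,0,-11,-1],[0,0,0,-5,0,-13,-1],[0,0,0,-10,0,-13,-1],[0,0,0,-13,0,-13,-1],[0,0,0,-13,0,-13,-1],[0,0,0,-13,0,-13,-1]]}}

```text
clock: 22.7
ee_pos: [0.5469, 0.0214, 0.3891]
tool_rot: [[0.337, -0.941, 0.0], [-0.941, -0.337, -0.001], [0.001, 0.0, -1.0]]
force: [-0.1, -0.2, -0.4]
gripper_width: 0.0007
```

```bash
python3 - <<'E'
from h import *
import cv2
s=sense();R=s['tool_rot'];print(s['clock'],s['ee_pos'],s['force'])
cv2.imwrite('pics/w8.png',cv2.cvtColor(snapshot('wrist'),cv2.COLOR_RGB2BGR))
a=cv2.cvtColor(snapshot('scene'),cv2.COLOR_RGB2BGR)[120:310,190:400]
cv2.imwrite('pics/s8.png',cv2.resize(a,(663,600),interpolation=cv2.INTER_CUBIC))
E
```

```text
22.7 [0.54691145 0.02138844 0.38913651] [-0.09440633 -0.24634774 -0.36272021]
```

View pics/w8.png

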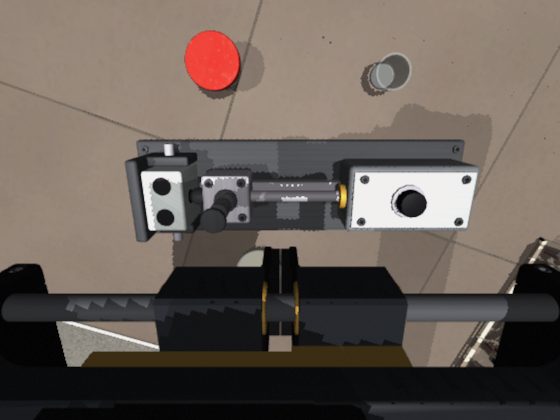

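View pics/s8.png

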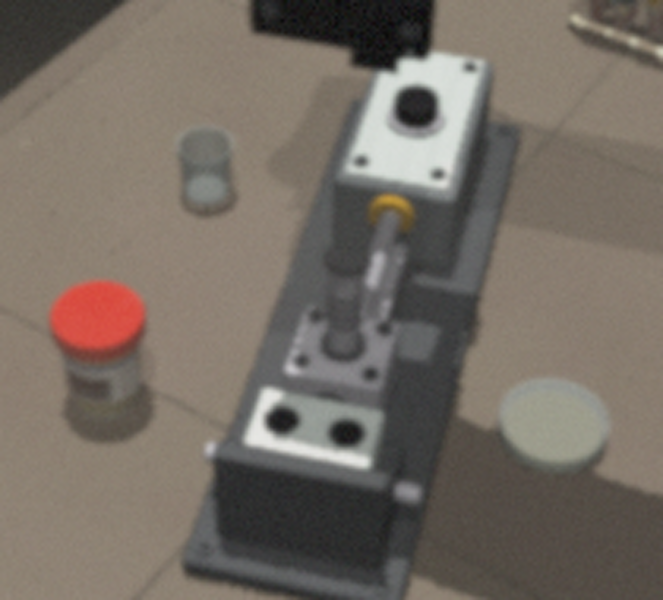

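```bash
python3 - <<'E'
from h import *
import cv2
c1=np.load('w1.npz');c8=get_calibration('wrist')
im=cv2.imread('pics/w8.png')[160:250,170:290];cv2.imwrite('pics/z8.png',cv2.resize(im,(720,540),interpolation=cv2.INTER_CUBIC))
def r(c,u,v,z=.068):
    d=c['R'].T@np.array([(u-c['cx'])/c['fx'],(v-c['cy'])/c['fy'],1]);o=-c['R'].T@c['t'];return o+d*(z-o[2])/d[2]
ax=np.array([-.332,.943,0])
for a,b in [((263,182.7),(208,184)),((295.8,182.3),(241,183))]:
    print((r(c8,*b)-r(c1,*a))@ax*1000)
E
```

```text
14.16390295972959
13.312175379291602
```

View pics/z8.png

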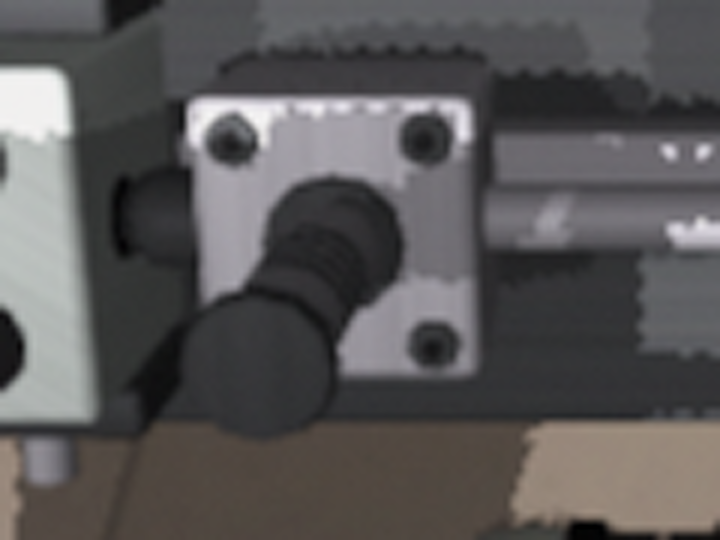

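The striker nose now sits against the holder's face with no pin showing. It has moved about 13.7 mm past its start, against the 14 mm needed for flush. The pot, cup and dish are where they were, and the robot touches nothing.

```bash
python3 -c "
from workcell import *
print(hand_in())"
```

```text
the job is handed in; nothing more can be done
None
```

The pin was driven home with one shot of the spring punch, and the job is handed in. I took the grip post with the jaws along the punch axis and drew it back gently to an average pull of about 11.9 N, on the buffer. I then eased it forward until the pull fell to about 0 N, which showed the sear had caught. After letting go of the post, I pressed the trip button with the closed fingertips; the last reading showed about 10 mm of travel and 3 N.

**Last checks**
- **Pin:** the striker moved 13.3 to 14.2 mm past its start (two bolts measured in the wrist camera; 14 mm is flush), and its nose rests against the holder face with no pin showing.
- **Bystanders:** the pot, cup and dish look unmoved in the images.
- **Robot:** the arm was clear of everything, with wrist force near 0 N, at 22.8 s.

**Readings that disagreed**
- The gripper read about 20 mm on the 16 mm post, though the hold was firm.
- Pull worked out from the wrist torque read about 1 to 2 N above the direct force under load (13.9 N against 11.9 N at the peak).
- The pull rose by 1 to 2 N between about 36 and 46 mm of draw, then fell back. I took this for friction, since the buffer only showed at about 57 mm.

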